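# Latch the specimen transport case

### The job

One of the two grey specimen transport cases on the lab bench is still unlatched: its draw latch stands open on top. Hook the latch's wire loop down over the keeper on the other half of the case, then press the lever over, past centre and fully down, so that the case is held shut, and let go. The other case is already latched.

Things in the scene. Friction and masses are not known exactly. Their poses are not given: they have to be found in the camera images.
- keeper (a point): Steel hook 22 mm wide on the open case's flat top (130 mm up; the latched case is lower, 105). Point: back of its stem, 5.5 mm above the top. x: level, away from the lever; z up. A 4 mm lip overhangs 4 mm to +x, from 5.5 mm above the point: a bar behind the stem, under it, is hooked. This half stands 3.5 mm open on a springy seam till drawn in; lever pivot then 32 mm to -x, 8.5 mm higher.
- loop_bar (a point): Middle of the 6 mm cross-bar, 48 mm wide, of the wire loop. The loop hangs freely on the lever, 20 mm from the lever's pivot; x points from that axis to the bar, 55 mm. A thumb tab, 32 wide, bent 30 deg to the loop's +z, goes on 19 mm past it. Starts past upright, leaning back on the lever and sticking out beyond its end. Swung to the keeper it falls by its weight and drops behind it.
- lever_end (a point): End of the lever, a steel strip 55 mm long from pivot to end, 18 to 24 mm wide, 5 mm thick. x points from pivot to end, y along the pivot axis. Starts nearly upright, leaning a little away from the keeper; pushed over further that way till it lies flat along the case top. With the loop hooked this takes up to about 5 N near the end, then it snaps past centre. Stiff: stays where left.
- lever (a joint): Lever angle in rad: 0 at the open stop (8 deg past upright, leaning away from the keeper), growing as it is pushed over, away from the keeper; centre at about 1.28, 1.54 fully down at its stop, its end 6 mm below the pivot. Starts at 0 to 0.12.
There are look-alikes about, which are no part of the job. What is shaped like the part that bears keeper but pink is not meant.

How it is judged:
By the outcome, as a careful person would: the job done as asked, in the order asked, and still so for the second after the job is handed in, with the robot touching nothing.
It also fails if it takes over 45 s, if anything falls off the work surface, if the arm or the gripper's body presses on something with over 40 N, if the wrist force passes 120 N, or if a joint passes its speed limit or range.

### The arm

A 7-joint arm with a two-finger parallel gripper is mounted at the origin on the work surface. World frame = base frame: x ahead of the robot, y to its left, z up, the work surface at z = 0. Lengths are in m, angles in rad, forces in N, time in s.
With the tool pointing down it reaches from about 0.4 to 0.9 m from the base axis. Payload 5.6 kg.
Tool frame: the origin (TCP) lies at the very end of the fingers, on their centre line; the grasp point (between the pads) lies 19 mm behind it; z points along the fingers, x is the direction in which the jaws open and shut, and the axes are right-handed (so a half turn about z gives the same grasp; the last joint's range is limited). The gripper opens to 92 mm and grips with 3 to 60 N. Pads are 20 mm wide; open, the fingers measure 128 mm over their backs; the gripper's body (75 mm by 189 mm) begins 69 mm behind the grasp point.
Start: joints at [1.158, 0.468, -0.012, 1.603, 0.006, 1.071, -0.056], TCP at [0.235, -0.606, 0.215] pointing down, gripper open.
Joint ranges: [-2.53, 2.53], [-0.31, 2.02], [-1.57, 1.55], [0.28, 2.44], [-1.29, 4.43], [0.15, 1.84], [-2.92, 2.92]. Speed limits (rad/s): [2.57, 2.57, 3.14, 3.14, 3.14, 3.14, 3.14].

### API

Orientations are given as a 3x3 rotation matrix whose columns are the frame's x, y, z axes.
In Python, from workcell import robot gives the robot as it stands.
- The arm moves only by the tool arm_command, never from a script. Its argument "series" is a list that holds one entry, the list of rows, each a list of 7 numbers: the closure, from 0 (fully open) to 1 (shut), then the shift along the tool's x, y, z in m, then the turn, a rotation vector about the tool's x, y, z in degrees. A call has exactly 8 rows; each row shifts and turns the commanded pose from where the row before left it, along the tool's axes as they then stand; what a row does not reach is not made up. A row lasts 1/10 s, in which the tool goes at most 50 mm and 8.59 degrees, less where a joint would pass 70% of its speed; a pose out of reach is approached as far as the arm can. A call with a gripper value outside its range is refused whole. The fingers move at their own pace and stop on an object; "grip_force" is the grip in N (left out, the last holds). Time passes only in rows, so rows that do not move let the fingers close, or fill a call up. It gives the time, the measured TCP pose, the force and the opening at its end, in the units of the state.
- robot.get_obs(): the state, without advancing time (a new reading comes with each control period).
- robot.get_image(name): name is "scene" or "top" or "wrist"; returns a dict with "img" (420x560x3 uint8, blue, green, red), "K" (3x3 intrinsics, pixels), "T" (4x4, takes a point from camera to world coordinates). Camera axes: x right, y down, z forward; pixel columns grow to the right and rows downward; lengths in m; the calibration is good to about 2 mm. A picture is of the moment at which its call begins. There is no depth.
- robot.finish_job(): hands the job in, once; it reports no verdict.
The state is a dict: "t": time; "joints": joint angles; "qvel": joint speeds; "effort": joint torques, N m; "ee_pos": TCP position; "tool_rot": TCP orientation; "ft_force": force on the tool from outside, world axes, zero at the start; "wrist_torque": the same for the moment, N m; "finger_gap": finger opening in m.
Only numpy, scipy, OpenCV 4.12 (cv2) and the standard library are available. Lean on these libraries where they do the work, as an engineer would, in place of code of your own. Each camera call takes 0.05 s, during which the arm holds its last target. There are 200 camera calls.

## Working session

There is one attempt and no reset: what is moved stays moved. The work goes in short steps, Python scripts to look and compute and a tool call to move; the robot and the scene stay as the last step left them, time stands still between calls to the robot, and variables do not carry over. Pictures are saved under pics/ and viewed, about 8 in all and at most 12, crops included, and the job is handed in when it is done.

Besides the shell and the picture viewer there is one more tool, called after "Request:" as name([rows], argument=value, ...), one row to a line, values as JSON. arm_command: Moves the arm, as the interface text tells. Its arguments: {"type":"object","properties":{"series":{"type":"array"},"grip_force":{"type":"number"}},"required":["series"]}

```bash
mkdir -p pics
cat > h.py <<'E'
import numpy as np, cv2
from workcell import robot
def snap(n,f,crop=None,s=1):
    d=robot.get_image(n); im=d["img"]
    np.savez("pics/"+f+".npz",K=d["K"],T=d["T"],img=im)
    if crop: im=im[crop[1]:crop[3],crop[0]:crop[2]]
    cv2.imwrite("pics/"+f+".png",cv2.resize(im,None,fx=s,fy=s,interpolation=cv2.INTER_CUBIC)); return d
def ray(f,u,v):
    d=np.load("pics/"+f+".npz");K,T=d["K"],d["T"]
    r=T[:3,:3]@np.linalg.inv(K)@[u,v,1]; return T[:3,3],r/np.linalg.norm(r)
def atz(f,u,v,z):
    o,r=ray(f,u,v); return o+r*(z-o[2])/r[2]
def tri(*a):
    A=np.zeros((3,3));b=np.zeros(3)
    for f,u,v in a:
        o,r=ray(f,u,v);P=np.eye(3)-np.outer(r,r);A+=P;b+=P@o
    return np.linalg.solve(A,b)
def proj(f,p):
    d=np.load("pics/"+f+".npz");c=np.linalg.inv(d["T"])@[*p,1];q=d["K"]@c[:3];return q[:2]/q[2]
E
python3 - <<'E'
from h import *
a=snap("scene","s0")["img"];b=snap("top","t0")["img"]
o=robot.get_obs();print(o["t"],o["ee_pos"],o["tool_rot"],o["finger_gap"])
cv2.imwrite("pics/both.png",cv2.resize(np.vstack([a,b]),None,fx=.7,fy=.7))
E
```

```text
0.1 [ 0.2346785  -0.60559067  0.21377106] [[ 3.61330710e-01 -9.32437506e-01 -6.45029787e-04]
 [-9.32436416e-01 -3.61331276e-01  1.42820266e-03]
 [-1.56477916e-03  8.53957806e-05 -9.99998772e-01]] 0.0922279899521948
```

View pics/both.png

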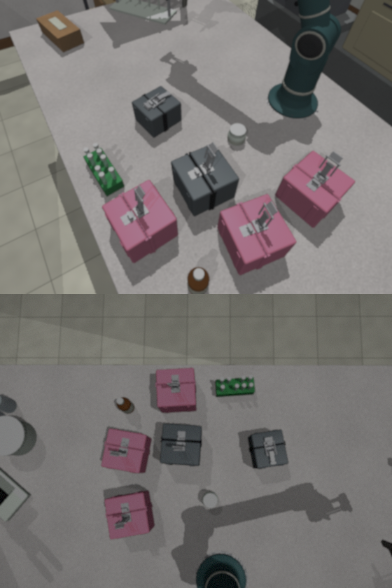

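Candidates in full-resolution scene pixels: the open grey case (293,250), the latched grey case (225,157), and pink cases at (200,315), (365,335) and (450,268). I choose the grey case at (293,250), which is top (259,213), and check it in a close crop.

Run:
```python
from h import *
a=np.load("pics/s0.npz")["img"];b=np.load("pics/t0.npz")["img"]
r=lambda i,s:cv2.resize(i,None,fx=s,fy=s,interpolation=cv2.INTER_CUBIC)
A=r(a[195:315,240:350],4.9);B=r(b[175:249,225:293],5.8)
A=A[:588];B=B[:429]
H=590;c=np.zeros((H,A.shape[1]+B.shape[1],3),np.uint8)
c[:A.shape[0],:A.shape[1]]=A;c[:B.shape[0],A.shape[1]:]=B
c=c[:,:];print(c.shape,A.shape,B.shape)
c=cv2.resize(c,(800,int(H*800/c.shape[1])));print(800/ (A.shape[1]+B.shape[1]))
cv2.imwrite("pics/c0.png",cv2.convertScaleAbs(c,alpha=1.3))
for f,u,v in [("t0",259,213)]: print(atz(f,u,v,.13))
print(np.load("pics/t0.npz")["T"],np.load("pics/s0.npz")["T"])
```

```text
(590, 933, 3) (588, 539, 3) (429, 394, 3)
0.857449088960343
[0.57022275 0.16852525 0.13      ]
[[ 0.01044436 -0.99492104  0.10011518  0.46722271]
 [-0.99965145 -0.0079611   0.02517152  0.07802249]
 [-0.02424665 -0.10034318 -0.9946574   1.24155094]
 [ 0.          0.          0.          1.        ]] [[-0.85514799  0.41131071 -0.31550818  0.86097745]
 [ 0.51819942  0.694512   -0.49912166  0.57787091]
 [ 0.01383013 -0.59031905 -0.80705152  0.92267021]
 [ 0.          0.          0.          1.        ]]
```

View pics/c0.png

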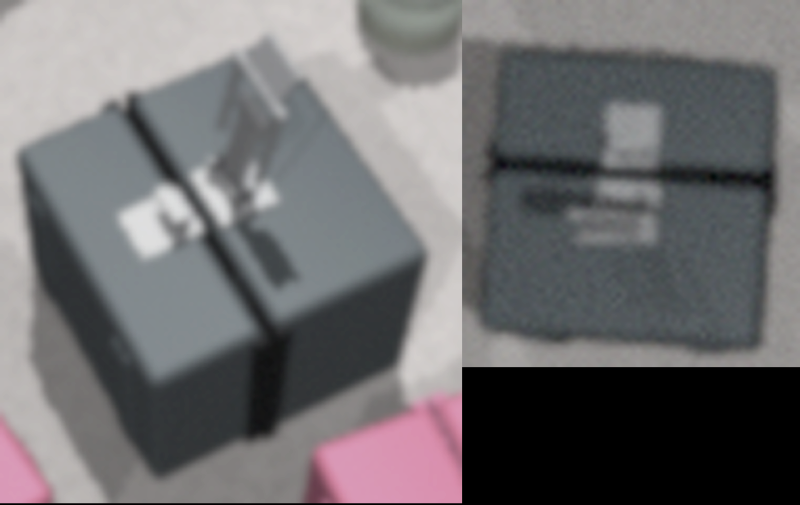

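The crop shows the open grey case. Its latch stands upright with its base on the near half, at scene (297,240). The keeper plate is on the far half (+x), at scene (275,248). The lever folds toward the robot. Next I get rough positions and a route to a wrist view.

```bash
cat >> h.py <<'E'
from scipy.spatial.transform import Rotation as R
def rows(p,Rt,n,g=1.0):
    o=robot.get_obs();p0=o["ee_pos"];R0=o["tool_rot"]
    rv=R.from_matrix(R0.T@Rt).as_rotvec()/n; st=(np.array(p)-p0)/n
    for i in range(n):
        Ri=R0@R.from_rotvec(rv*i).as_matrix()
        print([g]+[round(float(v),4) for v in Ri.T@st]+[round(float(v),2) for v in np.degrees(rv)])
def yaw(a,flip=0):
    # tool z down, tool x at world heading a (deg)
    c,s=np.cos(np.radians(a)),np.sin(np.radians(a)); return np.array([[c,s,0],[s,-c,0],[0,0,-1.]])
E
python3 - <<'E'
from h import *
T=lambda x,y:(225+(x-462)/4.97,175+y/4.97)
S=lambda x,y:(240+x/4.2,195+y/4.2)
a=atz("t0",*T(497,162),.13);b=atz("t0",*T(770,180),.13);print("seam",a,b,np.degrees(np.arctan2(*(a-b)[:2])))
a=atz("t0",*T(634,127),.132);print("kplate t",a)
print("kplate s",atz("s0",*S(143,232),.132), "keeper s",atz("s0",*S(178,222),.138),"pivot s",atz("s0",*S(235,188),.145))
print("looptop s",atz("s0",*S(258,70),.215))
d=robot.get_image("wrist");o=robot.get_obs()
Tt=np.eye(4);Tt[:3,:3]=o["tool_rot"];Tt[:3,3]=o["ee_pos"];print((np.linalg.inv(Tt)@d["T"]).round(3),d["K"][0,0])
rows([.45,.0,.42],yaw(0),16)
E
```

```text
seam [0.58496146 0.2452127  0.13      ] [0.57591537 0.08963114 0.13      ] 3.327644054527774
kplate t [0.60537612 0.16720975 0.132     ]
kplate s [0.60913651 0.1701249  0.132     ] keeper s [0.59262077 0.177253   0.138     ] pivot s [0.55916412 0.17840177 0.145     ]
looptop s [0.53964439 0.16247395 0.215     ]
[[ 1.    -0.    -0.     0.   ]
 [ 0.     0.969  0.249 -0.069]
 [ 0.    -0.249  0.969 -0.17 ]
 [ 0.     0.     0.     1.   ]] 366.3674625276357
[1.0, -0.0305, -0.0262, -0.0128, -0.0, 0.0, -4.3]
[1.0, -0.0284, -0.0284, -0.0128, -0.0, 0.0, -4.3]
[1.0, -0.0262, -0.0305, -0.0129, -0.0, 0.0, -4.3]
[1.0, -0.0238, -0.0324, -0.0129, -0.0, 0.0, -4.3]
[1.0, -0.0213, -0.0341, -0.0129, -0.0, 0.0, -4.3]
[1.0, -0.0187, -0.0356, -0.0129, -0.0, 0.0, -4.3]
[1.0, -0.016, -0.0369, -0.0129, -0.0, 0.0, -4.3]
[1.0, -0.0132, -0.038, -0.0129, -0.0, 0.0, -4.3]
[1.0, -0.0103, -0.0388, -0.0129, -0.0, 0.0, -4.3]
[1.0, -0.0074, -0.0395, -0.0129, -0.0, 0.0, -4.3]
[1.0, -0.0044, -0.0399, -0.0129, -0.0, 0.0, -4.3]
[1.0, -0.0014, -0.0402, -0.0129, -0.0, 0.0, -4.3]
[1.0, 0.0017, -0.0401, -0.0129, -0.0, 0.0, -4.3]
[1.0, 0.0047, -0.0399, -0.0129, -0.0, 0.0, -4.3]
[1.0, 0.0076, -0.0394, -0.0129, -0.0, 0.0, -4.3]
[1.0, 0.0106, -0.0388, -0.0129, -0.0, 0.0, -4.3]
```

Request:
arm_command([
  [[1, -0.03, -0.026, -0.013, 0, 0, -4.3], [1, -0.028, -0.028, -0.013, 0, 0, -4.3], [1, -0.026, -0.03, -0.013, 0, 0, -4.3], [1, -0.024, -0.032, -0.013, 0, 0, -4.3], [1, -0.021, -0.034, -0.013, 0, 0, -4.3], [1, -0.019, -0.036, -0.013, 0, 0, -4.3], [1, -0.016, -0.037, -0.013, 0, 0, -4.3], [1, -0.013, -0.038, -0.013, 0, 0, -4.3]],
])

```text
t: 0.95
ee_pos: [0.3422, -0.3027, 0.319]
tool_rot: [[0.827, -0.563, -0.0], [-0.563, -0.827, -0.0], [-0.0, 0.0, -1.0]]
ft_force: [0.1, 0.1, 0.0]
finger_gap: 0.0303
```

Request:
arm_command([
  [[1, -0.01, -0.039, 0, 0, 0, -4.3], [1, -0.007, -0.04, 0, 0, 0, -4.3], [1, -0.004, -0.042, 0, 0, 0, -4.3], [1, -0.001, -0.045, 0, 0, 0, -4.3], [1, 0.002, -0.045, 0, 0, 0, -4.3], [1, 0.005, -0.045, 0, 0, 0, -4.3], [1, 0.008, -0.045, 0, 0, 0, -4.3], [1, 0.01, -0.045, 0, 0, 0, -4.3]],
])

```text
t: 1.75
ee_pos: [0.4585, 0.0274, 0.3187]
tool_rot: [[1.0, 0.002, 0.0], [0.002, -1.0, -0.001], [0.0, 0.001, -1.0]]
ft_force: [0.1, -0.6, 0.1]
finger_gap: 0.0004
```

Run:
```python
from h import *
o=robot.get_obs();print(o["t"],o["ee_pos"],o["tool_rot"].round(3),o["finger_gap"],o["ft_force"])
rows([.46,.14,.28],yaw(-3.3),8)
```

```text
1.75 [0.4584942  0.02744633 0.31867079] [[ 1.     0.002  0.   ]
 [ 0.002 -1.    -0.001]
 [ 0.     0.001 -1.   ]] 0.0003532311487194187 [ 0.07955229 -0.58820141  0.14286427]
[1.0, 0.0002, -0.0141, 0.0048, 0.0, -0.0, 0.43]
[1.0, 0.0001, -0.0141, 0.0048, 0.0, -0.0, 0.43]
[1.0, 0.0, -0.0141, 0.0048, 0.0, -0.0, 0.43]
[1.0, -0.0001, -0.0141, 0.0048, 0.0, -0.0, 0.43]
[1.0, -0.0002, -0.0141, 0.0048, 0.0, -0.0, 0.43]
[1.0, -0.0003, -0.0141, 0.0048, 0.0, -0.0, 0.43]
[1.0, -0.0004, -0.0141, 0.0048, 0.0, -0.0, 0.43]
[1.0, -0.0005, -0.0141, 0.0048, 0.0, -0.0, 0.43]
```

Run:
```python
from h import *
snap("wrist","w0")
```

Request:
arm_command([
  [[1, 0, -0.014, 0.005, 0, 0, 0.4], [1, 0, -0.014, 0.005, 0, 0, 0.4], [1, 0, -0.014, 0.005, 0, 0, 0.4], [1, 0, -0.014, 0.005, 0, 0, 0.4], [1, 0, -0.014, 0.005, 0, 0, 0.4], [1, 0, -0.014, 0.005, 0, 0, 0.4], [1, 0, -0.014, 0.005, 0, 0, 0.4], [1, 0, -0.014, 0.005, 0, 0, 0.5]],
])

```text
t: 2.6
ee_pos: [0.4609, 0.138, 0.2782]
tool_rot: [[0.998, -0.059, -0.0], [-0.059, -0.998, -0.0], [-0.0, 0.0, -1.0]]
ft_force: [0.0, 0.0, 0.2]
finger_gap: 0.0003
```

Run:
```python
from h import *
a=np.load("pics/w0.npz")["img"];b=snap("wrist","w1")["img"]
print(proj("w0",[.57,.17,.17]),proj("w1",[.57,.17,.17]))
cs=[]
for f,i in(("w0",a),("w1",b)):
    u,v=proj(f,[.57,.17,.17]); u=int(np.clip(u-90,0,560-180));v=int(np.clip(v-120,0,420-240)); print(u,v)
    cs.append(cv2.resize(i[v:v+240,u:u+180],None,fx=2.2,fy=2.2,interpolation=cv2.INTER_CUBIC))
cv2.imwrite("pics/w01.png",np.hstack(cs))
```

```text
[424.24267683  14.81328172] [424.90717179 151.85110478]
334 0
334 31
```

View pics/w01.png

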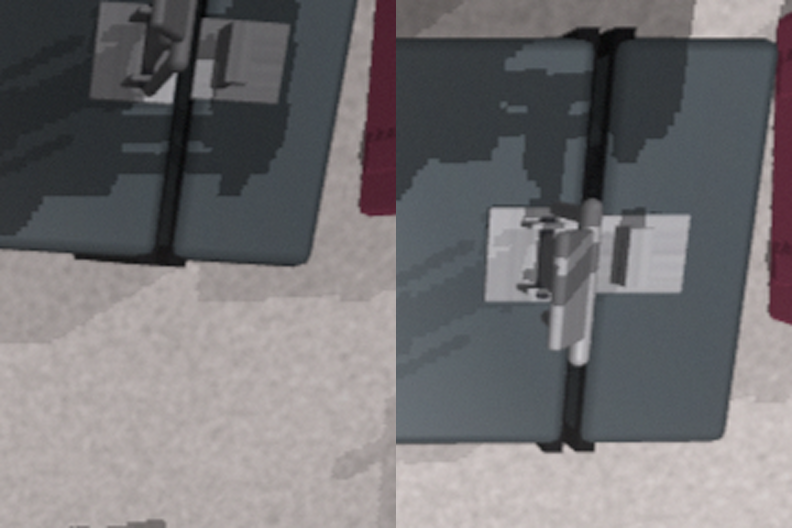

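Run:
```python
from h import *
c=lambda x,y:(334+(x-396)/2.2,31+y/2.2)
k=atz("w1",*c(647,255),.145);print("lip",k)
for n,x,y in(("plateL",486,255),("plateR",689,253)):print(n,atz("w1",*c(x,y),.132))
print("keeper edges y",atz("w1",*c(640,218),.145),atz("w1",*c(635,288),.145))
for z in(.19,.2,.21,.22):
  e1=atz("w1",*c(592,203),z);e2=atz("w1",*c(578,363),z)
  print(z,"bar",(e1+e2)/2,np.linalg.norm(e1-e2),np.degrees(np.arctan2(*(e1-e2)[:2])))
ex=np.array([np.cos(-.058),np.sin(-.058),0])
kp=k-.002*ex; kp[2]=.1355; pv=kp-.0355*ex+[0,0,.0085];print("pivot",pv)
for a in(98,102,106,110,115,120):
  b=pv+.075*(np.cos(np.radians(a))*ex+[0,0,np.sin(np.radians(a))]);print(a,b,(np.array(proj("w1",b))-[334,31])*2.2+[396,0])
```

```text
lip [0.59833415 0.16961128 0.145     ]
plateL [0.54137633 0.17169326 0.132     ]
plateR [0.62035156 0.1678191  0.132     ]
keeper edges y [0.59503074 0.18341572 0.145     ] [0.59446484 0.15743754 0.145     ]
0.19 bar [0.55908704 0.16673459 0.19      ] 0.05152833685084359 3.056136275137189
0.2 bar [0.55543854 0.1682979  0.2       ] 0.04953669474203435 3.056136275137108
0.21 bar [0.55179003 0.16986121 0.21      ] 0.047545052633225116 3.0561362751370202
0.22 bar [0.54814153 0.17142452 0.22      ] 0.04555341052441594 3.056136275137061
pivot [0.56089721 0.17178506 0.144     ]
98 [0.55047678 0.17239012 0.21827011] [590.95453947 280.32316824]
102 [0.54533005 0.17268897 0.21736107] [571.82759988 279.92963016]
106 [0.54025917 0.17298341 0.21609463] [552.71019271 279.38062505]
110 [0.53528883 0.17327201 0.21447695] [533.77845145 278.68366217]
115 [0.52925414 0.17362242 0.21197308] [510.63037247 277.61868181]
120 [0.52346026 0.17395884 0.20895191] [488.33888634 276.35847243]
```

The two-panel wrist picture shows the following in the right panel:
- The loop bar runs from (591,205) to (579,360), and the tab beside it leans toward the robot.
- The keeper is at (640,255).

That puts the keeper at about (.596,.170,.1355), the pivot at about (.561,.172,.144) and the bar at about (.550,.171,.217). I now push the loop over from behind.

Request:
arm_command([
  [[1, 0.009, -0.01, 0, 0, 0, 0], [1, 0.009, -0.01, 0, 0, 0, 0], [1, 0.009, -0.01, 0, 0, 0, 0], [1, 0.008, -0.01, 0, 0, 0, 0], [1, 0, 0, 0.02, 0, 0, 0], [1, 0, 0, 0.02, 0, 0, 0], [1, 0, 0, 0.018, 0, 0, 0], [1, 0, 0, 0.01, 0, 0, 0]],
])

```text
t: 3.45
ee_pos: [0.4982, 0.1758, 0.209]
tool_rot: [[0.998, -0.058, -0.002], [-0.058, -0.998, -0.0], [-0.002, 0.0, -1.0]]
ft_force: [1.0, 0.8, -0.4]
finger_gap: 0.0004
```

Request:
arm_command([
  [[1, 0.008, 0, 0, 0, 0, 0], [1, 0.008, 0, 0, 0, 0, 0], [1, 0.008, 0, 0, 0, 0, 0], [1, 0.008, 0, 0, 0, 0, 0], [1, 0.008, 0, 0, 0, 0, 0], [1, 0.008, 0, 0, 0, 0, 0], [1, 0.008, 0, 0, 0, 0, 0], [1, 0.008, 0, 0, 0, 0, 0]],
])

```text
t: 4.25
ee_pos: [0.5629, 0.1719, 0.2106]
tool_rot: [[0.998, -0.058, 0.0], [-0.058, -0.998, -0.0], [0.0, 0.0, -1.0]]
ft_force: [-0.1, 0.6, -0.8]
finger_gap: 0.0005
```

Run:
```python
from h import *
a=snap("wrist","w2")["img"];b=snap("scene","s2")["img"]
A=cv2.resize(a[60:340,180:480],None,fx=1.5,fy=1.5);B=cv2.resize(b[200:305,240:350],None,fx=4,fy=4,interpolation=cv2.INTER_CUBIC)
A=A[:420,:360]
cv2.imwrite("pics/p2.png",np.hstack([A[:420],B[:420]]))
```

```text
(no output)
```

View pics/p2.png

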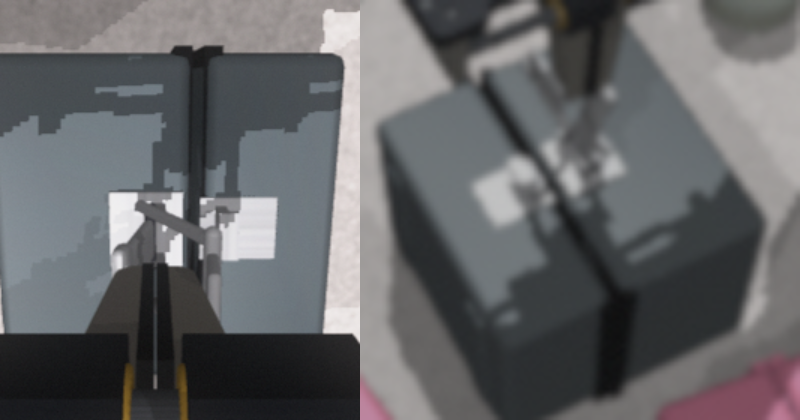

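Request:
arm_command([
  [[1, 0, 0, -0.02, 0, 0, 0], [1, 0, 0, -0.02, 0, 0, 0], [1, 0, 0, -0.02, 0, 0, 0], [1, -0.02, 0.01, -0.01, 0, 0, 0], [1, -0.03, 0.01, 0, 0, 0, 0], [1, -0.03, 0.01, 0, 0, 0, 0], [1, -0.02, 0.01, 0, 0, 0, 0], [1, 0, 0, 0, 0, 0, 0]],
])

```text
t: 5.15
ee_pos: [0.4579, 0.137, 0.2808]
tool_rot: [[0.998, -0.058, 0.0], [-0.058, -0.998, -0.003], [0.0, 0.003, -1.0]]
ft_force: [0.4, -0.1, -0.6]
finger_gap: 0.0005
```

Run:
```python
from h import *
snap("wrist","w3")
u,v=proj("w3",[.575,.17,.15]);u=int(min(u-75,560-170));v=int(v-75);print(u,v)
im=np.load("pics/w3.npz")["img"][v:v+150,u:u+170]
cv2.imwrite("pics/w3.png",cv2.resize(im,None,fx=4,fy=4,interpolation=cv2.INTER_CUBIC))
o=robot.get_obs();print(o["t"],o["ee_pos"])
```

```text
349 71
5.2 [0.45971427 0.13741837 0.28107847]
```

View pics/w3.png

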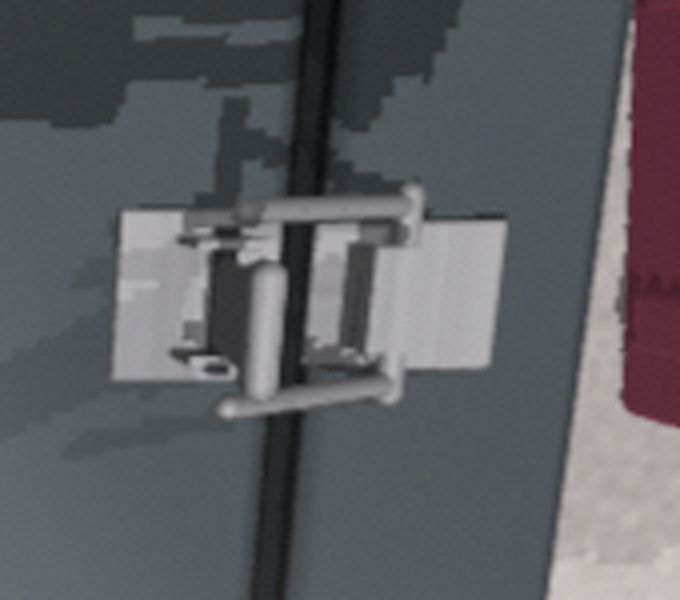

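Run:
```python
from h import *
c=lambda x,y:(349+x/4,71+y/4)
for z in(.133,.148,.152):
  a=atz("w3",*c(412,190),z);b=atz("w3",*c(392,398),z);print(z,(a+b)/2,np.linalg.norm(a-b))
for z in(.192,.198,.204):
  a=atz("w3",*c(268,268),z);b=atz("w3",*c(262,398),z);print("lever",z,(a+b)/2,np.linalg.norm(a-b))
print("stem/lip",atz("w3",*c(377,300),.145),atz("w3",*c(345,300),.1355))
for y in (200,215,395,385): print(atz("w3",*c(400,y),.133))
```

```text
0.133 [0.60294102 0.16818722 0.133     ] 0.04441097495747523
0.148 [0.59627692 0.16999882 0.148     ] 0.042317127465102196
0.152 [0.59449982 0.17048191 0.152     ] 0.04175876813380271
lever 0.192 [0.55298083 0.17004839 0.192     ] 0.022926746373344957
lever 0.198 [0.55086501 0.17089491 0.198     ] 0.022395939148336194
lever 0.204 [0.54874919 0.17174143 0.204     ] 0.021865131923327424
stem/lip [0.59251912 0.16907464 0.145     ] [0.58975226 0.16830659 0.1355    ]
[0.60143095 0.18844696 0.133     ]
[0.60160358 0.18532246 0.133     ]
[0.60374498 0.14656509 0.133     ]
[0.60362253 0.14878142 0.133     ]
```

The picture shows the loop down, with its bar ends at (412,190) and (392,398). That triangulates to x≈.603, z≈.133, which is 54 mm from the loop axis, so the bar has dropped behind the stem. The lever end is at (265,330). Next I plan the arc.

Run:
```python
from h import *
pv=np.array([0,.144])
prev=None
for i,t in enumerate(np.r_[98,np.arange(104,178,6)]):
    r=.048;a=np.radians(t);n=np.array([np.sin(a),-np.cos(a)])
    c=pv+r*np.array([np.cos(a),np.sin(a)])+.0025*n+[.018,0]
    print(t,c.round(4),None if prev is None else (c-prev).round(4)); prev=c
ex=np.array([np.cos(-.058),np.sin(-.058),0])
print("start TCP",np.array([.561,.172,0])+.027*ex)
```

```text
98 [0.0138 0.1919] None
104 [0.0088 0.1912] [-0.005  -0.0007]
110 [0.0039 0.19  ] [-0.0049 -0.0012]
116 [-0.0008  0.1882] [-0.0047 -0.0017]
122 [-0.0053  0.186 ] [-0.0045 -0.0022]
128 [-0.0096  0.1834] [-0.0043 -0.0027]
134 [-0.0135  0.1803] [-0.004  -0.0031]
140 [-0.0172  0.1768] [-0.0036 -0.0035]
146 [-0.0204  0.1729] [-0.0032 -0.0039]
152 [-0.0232  0.1687] [-0.0028 -0.0042]
158 [-0.0256  0.1643] [-0.0024 -0.0044]
164 [-0.0275  0.1596] [-0.0019 -0.0047]
170 [-0.0288  0.1548] [-0.0014 -0.0048]
176 [-0.0297  0.1498] [-0.0009 -0.005 ]
start TCP [0.5879546  0.17043488 0.        ]
```

Request:
arm_command([
  [[1, 0.026, -0.008, 0, 0, 0, 0], [1, 0.026, -0.008, 0, 0, 0, 0], [1, 0.026, -0.008, 0, 0, 0, 0], [1, 0.026, -0.008, 0, 0, 0, 0], [1, 0.026, -0.008, 0, 0, 0, 0], [1, 0, 0, 0.035, 0, 0, 0], [1, 0, 0, 0.035, 0, 0, 0], [1, 0, 0, 0.026, 0, 0, 0]],
])

```text
t: 6.0
ee_pos: [0.5926, 0.1706, 0.1816]
tool_rot: [[0.998, -0.058, -0.002], [-0.058, -0.998, 0.0], [-0.002, -0.0, -1.0]]
ft_force: [-0.2, -0.7, 0.6]
finger_gap: 0.0006
```

Request:
arm_command([
  [[1, -0.006, 0, -0.002, 0, 0, 0], [1, -0.006, 0, -0.002, 0, 0, 0], [1, -0.006, 0, 0, 0, 0, 0], [1, -0.005, 0, 0, 0, 0, 0], [1, -0.005, 0, 0.001, 0, 0, 0], [1, -0.005, 0, 0.002, 0, 0, 0], [1, -0.005, 0, 0.002, 0, 0, 0], [1, -0.004, 0, 0.003, 0, 0, 0]],
])

```text
t: 6.8
ee_pos: [0.5505, 0.1728, 0.181]
tool_rot: [[0.998, -0.058, 0.002], [-0.058, -0.998, 0.0], [0.002, -0.0, -1.0]]
ft_force: [0.7, 0.8, 2.7]
finger_gap: 0.0006
```

Run:
```python
from h import *
o=robot.get_obs();print(o["ee_pos"],o["ft_force"])
b=snap("scene","s4")["img"];a=snap("wrist","w4")["img"]
A=cv2.resize(a[60:340,180:480],None,fx=1.5,fy=1.5);B=cv2.resize(b[200:305,240:340],None,fx=4,fy=4,interpolation=cv2.INTER_CUBIC)
cv2.imwrite("pics/p4.png",np.hstack([A[:420,:400],B[:420]]))
```

```text
[0.5504579  0.17279255 0.1810211 ] [0.70567502 0.79350915 2.66658908]
```

View pics/p4.png

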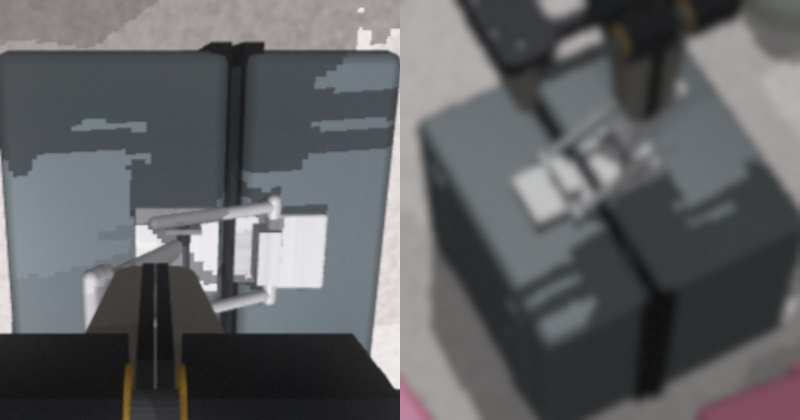

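The picture shows the lever folding back, with its end at (92,275), and the loop still hooked, with its bar end at (272,205) at the keeper. I continue the arc.

Request:
arm_command([
  [[1, -0.004, 0, 0.003, 0, 0, 0], [1, -0.004, 0, 0.003, 0, 0, 0], [1, -0.004, 0, 0.004, 0, 0, 0], [1, -0.003, 0, 0.004, 0, 0, 0], [1, -0.003, 0, 0.004, 0, 0, 0], [1, -0.003, 0, 0.005, 0, 0, 0], [1, -0.002, 0, 0.005, 0, 0, 0], [1, -0.002, 0, 0.005, 0, 0, 0]],
])

```text
t: 7.7
ee_pos: [0.5237, 0.1739, 0.1463]
tool_rot: [[0.998, -0.057, -0.003], [-0.057, -0.998, -0.001], [-0.003, 0.001, -1.0]]
ft_force: [-0.1, 1.3, 0.2]
finger_gap: 0.0006
```

Request:
arm_command([
  [[1, 0, 0, -0.008, 0, 0, 0], [1, -0.01, 0, 0, 0, 0, 0], [1, -0.009, 0, 0, 0, 0, 0], [1, 0, 0, 0.005, 0, 0, 0], [1, 0, 0, 0.005, 0, 0, 0], [1, 0, 0, 0.003, 0, 0, 0], [1, 0, 0, 0.002, 0, 0, 0], [1, 0, 0, 0, 0, 0, 0]],
])

```text
t: 8.5
ee_pos: [0.5064, 0.1752, 0.1418]
tool_rot: [[0.998, -0.058, -0.0], [-0.058, -0.998, -0.001], [-0.0, 0.001, -1.0]]
ft_force: [-5.3, -2.9, 13.9]
finger_gap: 0.0001
```

Request:
arm_command([
  [[1, 0, 0, -0.02, 0, 0, 0], [1, 0, 0, -0.03, 0, 0, 0], [1, 0, 0, -0.03, 0, 0, 0], [1, 0, 0, -0.03, 0, 0, 0], [1, -0.03, 0.015, -0.02, 0, 0, 0], [1, -0.03, 0.015, 0, 0, 0, 0], [1, 0, 0.01, 0, 0, 0, 0], [1, 0, 0, 0, 0, 0, 0]],
])

```text
t: 9.3
ee_pos: [0.4446, 0.1371, 0.2706]
tool_rot: [[0.998, -0.061, 0.001], [-0.061, -0.998, -0.001], [0.001, 0.001, -1.0]]
ft_force: [1.3, -0.1, -0.4]
finger_gap: 0.0006
```

Run:
```python
from h import *
o=robot.get_obs();print(o["t"],o["ee_pos"],o["ft_force"])
snap("wrist","w5");b=snap("scene","s5")["img"]
u,v=proj("w5",[.56,.17,.14]);u=int(min(u-75,560-150));v=int(max(v-75,0));print(u,v)
A=cv2.resize(np.load("pics/w5.npz")["img"][v:v+150,u:u+150],(440,440),interpolation=cv2.INTER_CUBIC)
B=cv2.resize(b[200:310,240:330],(360,440),interpolation=cv2.INTER_CUBIC)
cv2.imwrite("pics/p5.png",np.hstack([A,B]))
```

```text
9.3 [0.44457678 0.13707156 0.27058515] [ 1.28864931 -0.05191814 -0.35625934]
347 71
```

View pics/p5.png

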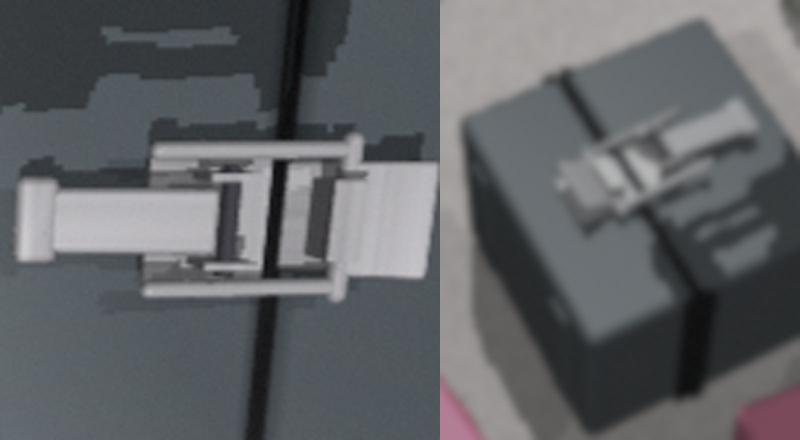

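The picture shows the lever flat, with its end at (35,220). The loop bar is behind the keeper at (355,150) and (338,290), and the seam is visibly narrower. The arm is clear, so I hand the job in.

```bash
python3 -c "
from h import *
print(robot.finish_job())"
```

```text
the job is handed in; nothing more can be done
None
```

The open grey case is latched and the job is handed in; the robot's clock stood at 9.3 s, and no verdict was reported.

- **What I did:** I pushed the wire loop over from behind with the closed fingers, and it fell behind the keeper. I then pushed the lever over past centre, pressed its end down and lifted clear.
- **Loop hooked:** Before I moved the lever, the bar measured at about x .603, z .133. That is about 54 mm from the loop's axis, which fits a bar behind the stem and not one resting on the lip.
- **Lever down:** The final press met about 14 N with the fingertip at z .142, about where I expected the stop (.1425). I did not measure the lever angle directly.
- **Last picture:** With the tool well clear, the lever lies flat, the bar is behind the keeper and the seam is closed up. No check failed or disagreed.

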